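Load a relay test jig, enable it by key, dial in the count, start it, stow the key

ROBOT

A 6-joint arm with a two-finger parallel gripper is mounted at the origin on the work surface. World frame = base frame: x ahead of the robot, y to its left, z up, the work surface at z = 0. Lengths are in m, angles in rad, forces in N, time in s.
With the tool pointing down it reaches from about 0.275 to 0.775 m from the base axis. Payload 14.6 kg.
Tool frame: the origin (TCP) lies between the finger pads, 19 mm behind the fingertips; this is the grasp point; z points along the fingers, y is the line along which they close (so a half turn about z gives the same grasp; the last joint's range is limited). The gripper opens to 85 mm and grips with 20 to 120 N. Pads are 22 mm wide; open, the fingers measure 114 mm over their backs; the gripper's body (76 mm by 85 mm) begins 54 mm behind the grasp point. The pads swing forward as they close: fully open they stand 13 mm farther back than shut.
Start: joints at [1.043, 0.263, -0.048, 1.259, 0, 1.415], TCP at [0.191, 0.489, 0.25] pointing down, gripper open.
Joint ranges: [-2.65, 2.65], [-0.89, 1.7], [-1.18, 1.37], [-2.13, 2.11], [-1.35, 1.29], [-3.14, 3.14]. Speed limits (rad/s): [1.89, 1.89, 2.57, 2.79, 3.14, 3.14].

INTERFACE

Orientations are given as a unit quaternion [x, y, z, w].
In Python, from workcell import * gives the robot as it stands. Calls block until the motion is done:
- move_to(position, orientation): joint-space move of the TCP to a pose.
- move_straight(position, ori=None, speed=0.15): straight line of the TCP; ori=None keeps the orientation; speed is the mean speed in m/s.
- move_j(angles): joint-space move.
- gripper_to(opening): opening from 0.0 (shut) to 1.0 (fully open); the grip force is fixed at half the most; returns when the fingers have stopped.
- wait(seconds).
- solve_ik(position, orientation): joint angles nearest the present ones, or None.
- get_obs(): the state.
- read_camera(name): name is "scene" or "top" or "wrist"; returns a dict with "frame" (400x640x3 uint8, blue, green, red), "fovy" (degrees; the focal length in pixels is half the picture's height over the tangent of half this angle, whatever the lens; pixels are square), "cx", "cy" (the principal point, pixels), "distortion" ([k1, k2, p1, p2, k3] as OpenCV has them; the pictures are not rectified), "R" (3x3) and "t" (3): a world point X has camera coordinates R X + t. Camera axes: x right, y down, z forward; pixel columns grow to the right and rows downward; lengths in m; the calibration is good to about 2 mm. A picture is of the moment at which its call begins. There is no depth.
A pose or a line that the arm cannot do raises PlanningError and nothing moves.
- finish_job(): hands the job in; it is judged then, once.
The state is a dict: "clock": time; "q": joint angles; "qvel": joint speeds; "effort": joint torques, N m; "position": TCP position; "orientation": TCP orientation; "wrist_force": force on the tool from outside, world axes, zero at the start; "moment": the same for the moment, N m; "width": opening from 0.0 (shut) to 1.0 (fully open); "finger_force": force on a finger pad.
Only numpy, scipy, OpenCV 4.12 (cv2) and the standard library are available. Lean on these libraries where they do the work, as an engineer would, in place of code of your own. Each camera call takes 0.05 s, during which the arm holds its last target. There are 200 camera calls.

TASK

Load every relay module on the bench into the test jig, each flat and fully home in a pocket of its own, circuit board down, any pocket. Then put the key from its holder fully into the tester's key switch and turn it clockwise to its stop, set the click selector to the number of modules in the jig (one click per module from the long zero mark), and press the start button. Last, turn the key back to off, return it upright to its holder, and leave every module seated and the solder spool, flux jar and screwdriver undisturbed.

Things in the scene. Friction and masses are not known exactly. Their poses are not given: they have to be found in the camera images.
- module0: Relay module: green circuit board 36 (x) x 50 (y) x 3 mm with a black block 28 (x) x 42 (y) x 30 mm centred on it, 33 mm high in all, 40 to 85 g; grip the block across its 28 mm (along x). Starts flat on the bench, board down (z up). Origin: centre of the board's underside. A half turn about z changes nothing. Two to four of the four modules are present; an absent one reads None from the start.
- module1: Another module like module0, or absent.
- module2: Another module like module0, or absent.
- module3: Another module like module0, or absent.
- jig: Test jig: pale green plate 165 (x) x 145 (y) x 16 mm, fixed to the bench, origin centre of its underside, with four pockets in a 2 x 2 grid, 78 mm apart along its x and 68 mm along its y. Each pocket is 40 (x) x 54 (y) mm and 8 mm deep (floor 8 mm above the bench), with a 2 mm chamfer at the mouth: 2 mm of play all round a module's board.
- pocket0 (a point): Centre of the floor of jig pocket 0. Axes: those of the jig; a module fits with its x along this x, either way round.
- pocket1 (a point): Centre of the floor of jig pocket 1. Axes: those of the jig; a module fits with its x along this x, either way round.
- pocket2 (a point): Centre of the floor of jig pocket 2. Axes: those of the jig; a module fits with its x along this x, either way round.
- pocket3 (a point): Centre of the floor of jig pocket 3. Axes: those of the jig; a module fits with its x along this x, either way round.
- key: Key, 40 to 65 g, upright in its holder, from which it lifts straight out. Flat steel blade 16 (x) x 5 (y) mm, 18 mm long, its last 2 mm narrowed to 14 x 3.5; above it a black bow 34 (x) x 10 (y) x 36 mm high. Grip the bow across its 10 mm (along y). Origin: centre of the blade's foot; z points up to the bow. A half turn about z changes nothing.
- holder_seat (a point): Where the key's origin lies when the key is home in its holder, as at the start: 18 mm below the holder's top. The holder is a fixed grey block 50 x 50 x 24 mm high; slot 20 (x) x 9 (y) mm with a 1.5 mm chamfer, 20 mm deep: 2 mm of play all round the blade. Key x must lie along this x, either way round.
- tester: Tester: grey console 150 (x) x 290 (y) x 70 mm high, fixed, origin centre of its underside. On its top, in a row along y: key switch (95 mm to -y of the middle), selector (middle), start button (95 mm to +y).
- lock_seat (a point): Where the key's origin lies when the key is fully in, its bow resting on the barrel, 18 mm below the slot's mouth. The key switch is a square brass barrel 30 x 30 x 22 mm, its top 25 mm above the tester's; slot 18 (x) x 7 (y) mm, 20 mm deep with a 1.5 mm chamfer: 1 mm of play all round the blade. Axes turn with the barrel: key x must lie along this x, either way round.
- lock (a joint): Turn of the key barrel, rad: 0 off (slot along the tester's x, at the start), growing clockwise seen from above to 1.57 at the stop (on). It stays where it is left; 0.05 N m turns it. The key has about 0.12 rad of play in the slot before the barrel follows.
- selector_grip (a point): On the selector's axis, 31 mm above the tester's top: a good TCP height to grip it. The selector is a black disc 48 mm across and 8 mm high carrying an upright bar 44 (x) x 12 (y) mm, whose top stands 38 mm above the console. This x axis points along the bar to its pointer end, marked by a white line on top. Axes turn with the knob.
- selector (a joint): Turn of the selector, rad, clockwise seen from above: 0 with the pointer at the long mark, then a click each 0.5236 (30 degrees), position 7 at 3.665; end stops 0.08 beyond 0 and 7. A sprung detent pulls it to the nearest click when let go; 0.1 N m takes it over a click. It starts at position 5, 6 or 7. Marks around it: the long one is 0, then short ones 1 to 7 clockwise.
- start_top (a point): Centre of the top of the start button: white, 28 mm across, in a dark ring 44 mm across; its top stands 22 mm above the console.
- start (a joint): How far the start button is pressed, m: 0 out, 0.006 fully in, which takes about 5 N; springs back. It counts as pressed beyond 0.004.
- spool: Bystander: solder spool, 52 mm across, 41 mm high, loose, standing. Origin: centre of its underside.
- flux: Bystander: amber jar, 40 mm across, 75 mm high, loose. Origin: centre of its underside.
- driver: Bystander: screwdriver lying on the bench, loose. Origin: under its middle.

How it is judged:
On the way, in this order (a step that is already met when the one before it is completed fails the run):
1. every module present lies flat and fully home in a jig pocket ((distance between module0 and pocket0 below 0.006 m or distance between module0 and pocket1 below 0.006 m or distance between module0 and pocket2 below 0.006 m or distance between module0 and pocket3 below 0.006 m) and angle between each of module0, module1, module2, module3's own z axis and vertical below 0.1 rad and linear speed of each of module0, module1, module2, module3 below 0.03 m/s and (distance between module1 and pocket0 below 0.006 m or distance between module1 and pocket1 below 0.006 m or distance between module1 and pocket2 below 0.006 m or distance between module1 and pocket3 below 0.006 m) and (distance between module2 and pocket0 below 0.006 m or distance between module2 and pocket1 below 0.006 m or distance between module2 and pocket2 below 0.006 m or distance between module2 and pocket3 below 0.006 m) and (distance between module3 and pocket0 below 0.006 m or distance between module3 and pocket1 below 0.006 m or distance between module3 and pocket2 below 0.006 m or distance between module3 and pocket3 below 0.006 m)), for 0.3 s.
2. the key is fully in the key switch and turned clockwise to its stop (distance between key and lock_seat below 0.005 m and angle between the z axis of key and the z axis of lock_seat, either way round below 0.15 rad and value of joint lock above 1.35 rad), for 0.2 s.
3. the selector rests, released, on the click equal to the number of modules present (the clauses below on module heights are only a count of those present) (value of joint selector below 2.19911 rad and (value of joint selector below 1.67552 rad or height (world z) of module0 above -99 m) and (value of joint selector below 1.67552 rad or height (world z) of module1 above -99 m) and (value of joint selector below 1.67552 rad or height (world z) of module2 above -99 m) and (value of joint selector below 1.67552 rad or height (world z) of module3 above -99 m) and (value of joint selector below 1.15192 rad or height (world z) of any of module0, module1 above -99 m) and (value of joint selector below 1.15192 rad or height (world z) of any of module0, module2 above -99 m) and (value of joint selector below 1.15192 rad or height (world z) of any of module0, module3 above -99 m) and (value of joint selector below 1.15192 rad or height (world z) of any of module1, module2 above -99 m) and (value of joint selector below 1.15192 rad or height (world z) of any of module1, module3 above -99 m) and (value of joint selector below 1.15192 rad or height (world z) of any of module2, module3 above -99 m) and (value of joint selector above 1.98968 rad or (value of joint selector above 1.46608 rad and height (world z) of module0 above 99 m) or (value of joint selector above 1.46608 rad and height (world z) of module1 above 99 m) or (value of joint selector above 1.46608 rad and height (world z) of module2 above 99 m) or (value of joint selector above 1.46608 rad and height (world z) of module3 above 99 m) or (value of joint selector above 0.942478 rad and height (world z) of each of module0, module1 above 99 m) or (value of joint selector above 0.942478 rad and height (world z) of each of module0, module2 above 99 m) or (value of joint selector above 0.942478 rad and height (world z) of each of module0, module3 above 99 m) or (value of joint selector above 0.942478 rad and height (world z) of each of module1, module2 above 99 m) or (value of joint selector above 0.942478 rad and height (world z) of each of module1, module3 above 99 m) or (value of joint selector above 0.942478 rad and height (world z) of each of module2, module3 above 99 m)) and (value of joint selector between 0.942478 and 1.15192 rad or value of joint selector between 1.46608 and 1.67552 rad or value of joint selector between 1.98968 and 2.19911 rad) and contact force between the fingers and selector below 0.1 N), for 0.3 s.
4. the start button is pressed (value of joint start above 0.004 m).
5. the key barrel is turned back to off (value of joint lock below 0.2 rad), for 0.1 s.
At the end, for the whole second after the job is handed in: Modules within 6 mm of a pocket's floor centre, level to 0.1 rad, at rest; key upright within 6 mm of its seat in the holder, barrel below 0.2 rad; selector within 0.2 click of the position equal to the number of modules present; start button out again (all of step 1 and distance between key and holder_seat below 0.006 m and angle between key's own z axis and vertical below 0.15 rad and linear speed of key below 0.03 m/s and value of joint lock below 0.2 rad and value of joint selector below 2.19911 rad and (value of joint selector below 1.67552 rad or height (world z) of module0 above -99 m) and (value of joint selector below 1.67552 rad or height (world z) of module1 above -99 m) and (value of joint selector below 1.67552 rad or height (world z) of module2 above -99 m) and (value of joint selector below 1.67552 rad or height (world z) of module3 above -99 m) and (value of joint selector below 1.15192 rad or height (world z) of any of module0, module1 above -99 m) and (value of joint selector below 1.15192 rad or height (world z) of any of module0, module2 above -99 m) and (value of joint selector below 1.15192 rad or height (world z) of any of module0, module3 above -99 m) and (value of joint selector below 1.15192 rad or height (world z) of any of module1, module2 above -99 m) and (value of joint selector below 1.15192 rad or height (world z) of any of module1, module3 above -99 m) and (value of joint selector below 1.15192 rad or height (world z) of any of module2, module3 above -99 m) and (value of joint selector above 1.98968 rad or (value of joint selector above 1.46608 rad and height (world z) of module0 above 99 m) or (value of joint selector above 1.46608 rad and height (world z) of module1 above 99 m) or (value of joint selector above 1.46608 rad and height (world z) of module2 above 99 m) or (value of joint selector above 1.46608 rad and height (world z) of module3 above 99 m) or (value of joint selector above 0.942478 rad and height (world z) of each of module0, module1 above 99 m) or (value of joint selector above 0.942478 rad and height (world z) of each of module0, module2 above 99 m) or (value of joint selector above 0.942478 rad and height (world z) of each of module0, module3 above 99 m) or (value of joint selector above 0.942478 rad and height (world z) of each of module1, module2 above 99 m) or (value of joint selector above 0.942478 rad and height (world z) of each of module1, module3 above 99 m) or (value of joint selector above 0.942478 rad and height (world z) of each of module2, module3 above 99 m)) and (value of joint selector between 0.942478 and 1.15192 rad or value of joint selector between 1.46608 and 1.67552 rad or value of joint selector between 1.98968 and 2.19911 rad) and value of joint start below 0.002 m); the robot touches nothing.
It fails at once if the spool, jar or screwdriver is moved by more than 3 cm (distance of any of spool, flux, driver from where it was at the start of the episode above 0.03 m).
Of module0, module1, module2, module3 only 2 to 4 are there at a start; the rules pass over those that are not, and their reading is None.
At some moment in a run one of module0, module1, module2, module3 may be knocked a few centimetres aside while the robot is not near it.
It also fails if it takes over 210 s, if anything falls off the work surface, if the arm or the gripper's body presses on something with over 40 N, if the wrist force passes 120 N, or if a joint passes its speed limit or range.

## Working session

There is one attempt and no reset: what is moved stays moved. The work goes in short steps, each a Python script; the robot and the scene stay as the last script left them, time stands still between calls to the robot, and variables do not carry over. Pictures are saved under pics/ and viewed, at most 14 in all, crops included, and the job is handed in when it is done.

```bash
mkdir -p pics; ls
cat > h.py <<'E'
from workcell import *
import numpy as np, cv2
from scipy.spatial.transform import Rotation as Ro
def K(c):
    f=200/np.tan(np.radians(c["fovy"])/2); return np.array([[f,0,c["cx"]],[0,f,c["cy"]],[0,0,1.]])
def px2w(c,uv,z):
    uv=np.array(uv,float).reshape(-1,1,2); n=cv2.undistortPoints(uv,K(c),np.array(c["distortion"],float)).reshape(-1,2)
    R=np.array(c["R"]);t=np.array(c["t"]); o=-R.T@t; d=np.c_[n,np.ones(len(n))]@R
    return o+d*((z-o[2])/d[:,2])[:,None]
def w2px(c,X):
    return cv2.projectPoints(np.array(X,float).reshape(-1,1,3),cv2.Rodrigues(np.array(c["R"]))[0],np.array(c["t"],float),K(c),np.array(c["distortion"],float))[0].reshape(-1,2)
def Q(yaw):  # tool down, tool x along yaw (world), tool y = x rotated -90
    return Ro.from_matrix(np.array([[np.cos(yaw),np.sin(yaw),0],[np.sin(yaw),-np.cos(yaw),0],[0,0,-1.]])).as_quat()
def yaw():
    m=Ro.from_quat(get_obs()["orientation"]).as_matrix(); return np.arctan2(m[1,0],m[0,0])
E
python3 - <<'E'
from h import *
import pickle
o=get_obs();print({k:np.round(v,3) for k,v in o.items()},yaw())
d={}
for n in("top","scene","wrist"):
    c=read_camera(n);d[n]=c;cv2.imwrite(f"pics/{n}0.png",c["frame"]);print(n,c["fovy"],c["cx"],c["cy"],c["distortion"],-np.array(c["R"]).T@c["t"])
pickle.dump(d,open("c0.pkl","wb"))
E
```

```text
pics
{'clock': np.float64(0.0), 'q': array([ 1.043,  0.264, -0.049,  1.259, -0.   ,  1.416]), 'qvel': array([-0.   , -0.001, -0.   ,  0.   , -0.   ,  0.   ]), 'effort': array([-0.0000e+00, -6.3762e+01,  3.8457e+01,  1.4000e-02, -0.0000e+00,
       -0.0000e+00]), 'position': array([0.191, 0.489, 0.25 ]), 'orientation': array([ 0.185,  0.983, -0.001, -0.   ]), 'wrist_force': array([ 1.175, -0.29 , -0.085]), 'moment': array([ 0.016, -0.022, -0.013]), 'finger_force': np.float64(0.0), 'width': np.float64(1.002)} 2.7688304113193833
top 42.29947078544587 329.2701139791155 207.4647619320684 [-0.00948473  0.          0.          0.          0.        ] [ 0.41174794 -0.00651193  1.37902581]
scene 42.36217007845895 324.83588575106864 199.45909839164548 [-0.0720903  0.         0.         0.         0.       ] [1.31113983 0.42162971 0.95940755]
wrist 61.498189030731986 322.5131947596527 204.02985362320172 [-0.07070196  0.          0.          0.          0.        ] [0.11237157 0.51982257 0.37328411]
```

View pics/top0.png

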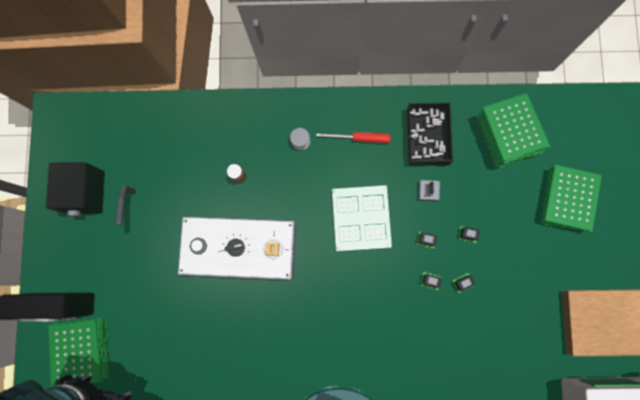

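View pics/scene0.png

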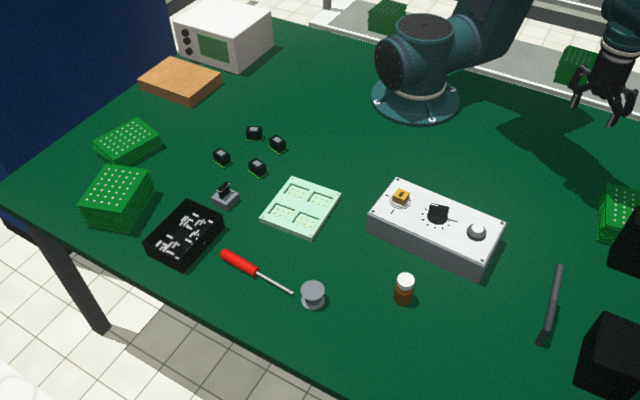

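The top view shows four modules at about (428,239), (470,233), (431,281) and (463,283). The jig is at (362,218), key holder (429,190), tester (237,248), spool (300,139), flux (235,173) and driver (355,137). I'll enlarge it for measurement.

Run:
```python
import cv2
im=cv2.imread("pics/top0.png")
cv2.imwrite("pics/cropA.png",cv2.resize(im[172:300,325:485],None,fx=5,fy=5,interpolation=cv2.INTER_CUBIC)[:600])
cv2.imwrite("pics/cropB.png",cv2.resize(im[205:290,170:305],None,fx=5.9,fy=5.9,interpolation=cv2.INTER_CUBIC))
```

```text
(no output)
```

View pics/cropA.png

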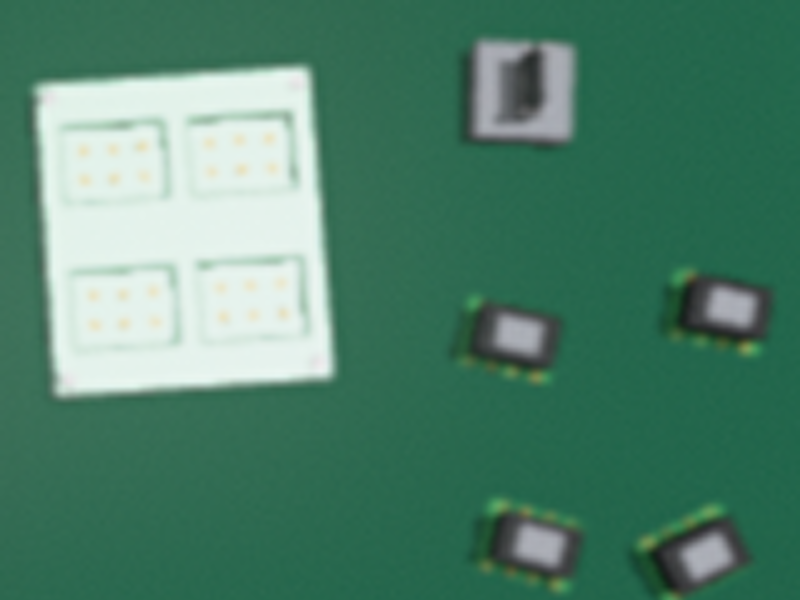

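View pics/cropB.png

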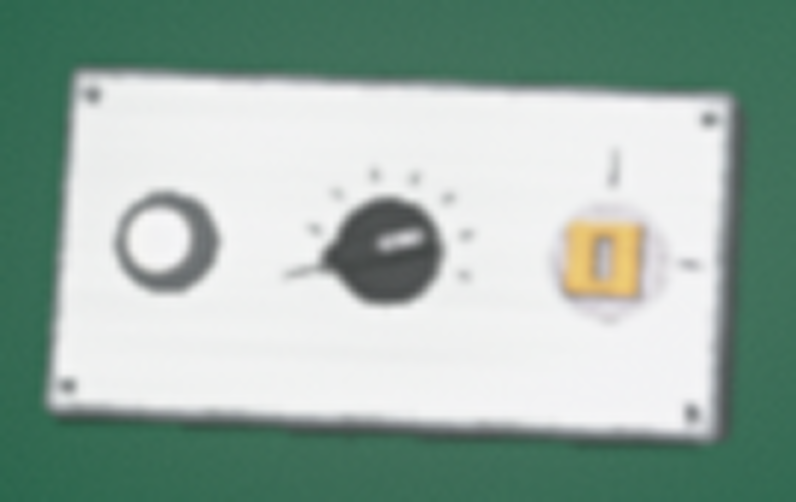

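Crop A gives the corners of the jig and holder tops. Crop B gives the corners of the tester top. The selector pointer (white line end) points right at about 1 o'clock to 3 o'clock. I'll compute poses from these and survey with the wrist camera.

Run:
```python
from h import *
import pickle
c=pickle.load(open("c0.pkl","rb"))["top"]
def A(p): return (np.array(p,float)+.5)/5-.5+[325,172]
def B(p): return (np.array(p,float)+.5)/5.9-.5+[170,205]
J=px2w(c,A([(34,86),(310,67),(334,378),(56,397)]),.016)
H=px2w(c,A([(474,40),(575,43),(573,143),(470,139)]),.024)
T=px2w(c,B([(76,71),(735,95),(718,438),(48,410)]),.07)
for n,P in(("jig",J),("hold",H),("test",T)):
    P=P[:,:2];print(n,P.mean(0).round(4),"dx",np.linalg.norm(P[0]-P[3]),np.linalg.norm(P[1]-P[2]),"dy",np.linalg.norm(P[0]-P[1]),np.linalg.norm(P[2]-P[3]))
    v=(P[0]+P[1]-P[2]-P[3]);w=(P[0]+P[3]-P[1]-P[2]);print(" yaw x",np.arctan2(v[1],v[0])," y",np.arctan2(-w[0],w[1]))
M=px2w(c,A([(520,335),(733,307),(540,546),(706,557)]),.033);print(M.round(4))
cams=[("mod",(0.385,-.30)),("jig",(J[:,0].mean(),J[:,1].mean())),("tes",(T[:,0].mean(),T[:,1].mean()))]
d={}
for n,(x,y) in cams:
    ya=np.pi/2 if n!='tes' else -np.pi/2
    off=.085*np.sin(ya)
    for z in(.30,.26):
        try: move_to([x,y-off,z],Q(ya));break
        except PlanningError as e: print(n,z,e)
    k=read_camera("wrist");d[n]=k;cv2.imwrite(f"pics/w_{n}.png",k["frame"]);print(n,get_obs()["clock"],(-np.array(k["R"]).T@k["t"]).round(3))
pickle.dump(d,open("c1.pkl","wb"))
```

```text
jig [ 0.575  -0.0678] dx 0.16655344027946697 0.16648543476689356 dy 0.14795395380926143 0.14651490607656054
 yaw x 0.05334644197473862  y 0.055384202939720704
hold [ 0.6461 -0.2488] dx 0.0533930416324681 0.053837451497549295 dy 0.053538986254205306 0.05431007192457149
 yaw x -0.06788747864752799  y -0.04939827615546273
test [0.4972 0.2533] dx 0.1464497265530587 0.1470988763978191 dy 0.2874934530140956 0.2879644992772647
 yaw x -0.05289256767149668  y -0.05107978846182733
[[ 0.516  -0.2407  0.033 ]
 [ 0.5291 -0.3518  0.033 ]
 [ 0.4073 -0.2469  0.033 ]
 [ 0.4006 -0.3317  0.033 ]]
mod 3.3417 [ 0.385 -0.3    0.424]
jig 4.5417 [ 0.574 -0.069  0.424]
tes 6.5583 [0.497 0.254 0.424]
```

View pics/w_mod.png

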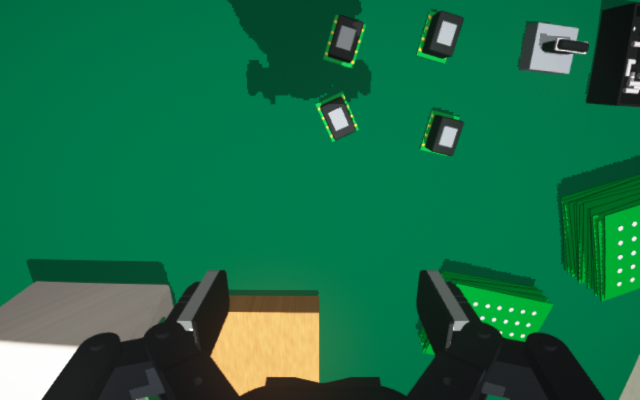

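View pics/w_tes.png

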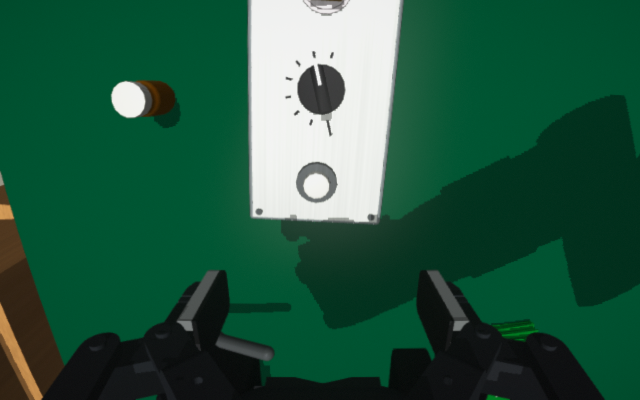

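View pics/w_jig.png

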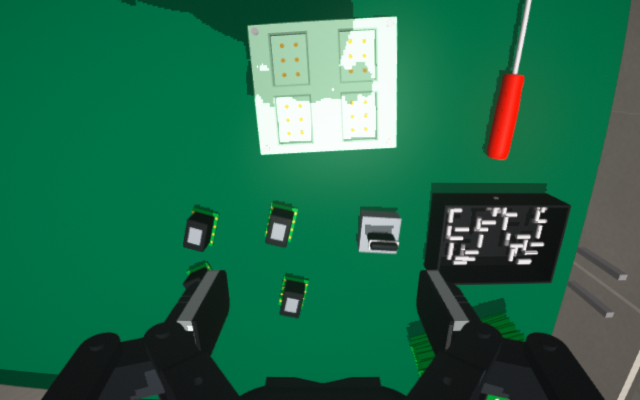

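The wrist shots show all four modules. In w_mod their labels are at (346,38), (447,35), (338,119) and (449,136). The holder is at (550,47) with the bow along world x. The selector's white line points opposite the long mark, which is position 6. Next I'll take close-ups with the same camera and a module-label detector.

```bash
cat >> h.py <<'E'
def look(x,y,z,ya):
    move_to([x-.085*np.cos(ya),y-.085*np.sin(ya),z],Q(ya)); wait(.3); return read_camera("wrist")
def label(k,xy,zt=.033,r=.04):
    """world pose of the module label nearest xy"""
    hsv=cv2.cvtColor(k["frame"],cv2.COLOR_BGR2HSV)
    m=((hsv[...,1]<70)&(hsv[...,2]>75)).astype(np.uint8)
    m=cv2.morphologyEx(m,cv2.MORPH_OPEN,np.ones((3,3)))
    best=None
    for ct in cv2.findContours(m,cv2.RETR_EXTERNAL,cv2.CHAIN_APPROX_NONE)[0]:
        P=px2w(k,ct.reshape(-1,2).astype(float),zt)[:,:2]
        (cx,cy),(w,h),a=cv2.minAreaRect((P*1000).astype(np.float32))
        if not(8<min(w,h)<24 and 12<max(w,h)<36): continue
        b=np.array([cx,cy])/1000; d=np.linalg.norm(b-xy)
        ang=np.radians(a if w>=h else a+90) # long axis (module y)
        if d<r and (best is None or d<best[0]): best=(d,b,ang,(w,h))
    return best
E
python3 - <<'E'
from h import *
import pickle
d={}
Y=np.pi/2
V=[("jig",.575,-.068,.20,Y+.053,0),("m0",.516,-.2407,.13,Y,0),("hold",.646,-.249,.16,np.pi-.05,0),("lock",.4922,.1584,.16,np.pi-.05,0),("sel",.4972,.2533,.20,Y,0)]
for n,x,y,z,ya,_ in V:
    try: k=look(x,y,z,ya)
    except PlanningError as e: print(n,e);continue
    d[n]=k
    print(n,get_obs()["clock"],w2px(k,[[x,y,.05]]).round(0))
    if n=="m0":print(label(k,(x,y)))
pickle.dump(d,open("c2.pkl","wb"))
tiles=[]
for n,x,y,z in(("jig",.575,-.068,.016),("hold",.646,-.249,.024),("lock",.4922,.1584,.095),("sel",.4972,.2533,.078)):
    if n not in d: tiles.append(np.zeros((300,400,3),np.uint8));continue
    u,v=w2px(d[n],[[x,y,z]])[0].astype(int); w=(120,90) if n in("jig","sel") else (80,60)
    u0=max(u-w[0],0);v0=max(v-w[1],0);t=d[n]["frame"][v0:v0+2*w[1],u0:u0+2*w[0]];print(n,u0,v0,400/(2*w[0]))
    tiles.append(cv2.resize(t,(400,300),interpolation=cv2.INTER_CUBIC))
cv2.imwrite("pics/comp1.png",np.vstack([np.hstack(tiles[:2]),np.hstack(tiles[2:])]))
E
```

```text
jig 8.8333 [[323.  89.]]
m0 9.9917 [[322.  89.]]
(np.float64(0.001750081784006276), array([ 0.51775   , -0.24071692]), np.float64(1.3299315156926421), (22.290178298950195, 16.220054626464844))
hold 11.5 [[323.  89.]]
lock 13.45 [[323.  88.]]
sel 15.2 [[323.  88.]]
jig 202 0 1.6666666666666667
hold 242 28 2.5
lock 242 27 2.5
sel 202 0 1.6666666666666667
```

View pics/comp1.png

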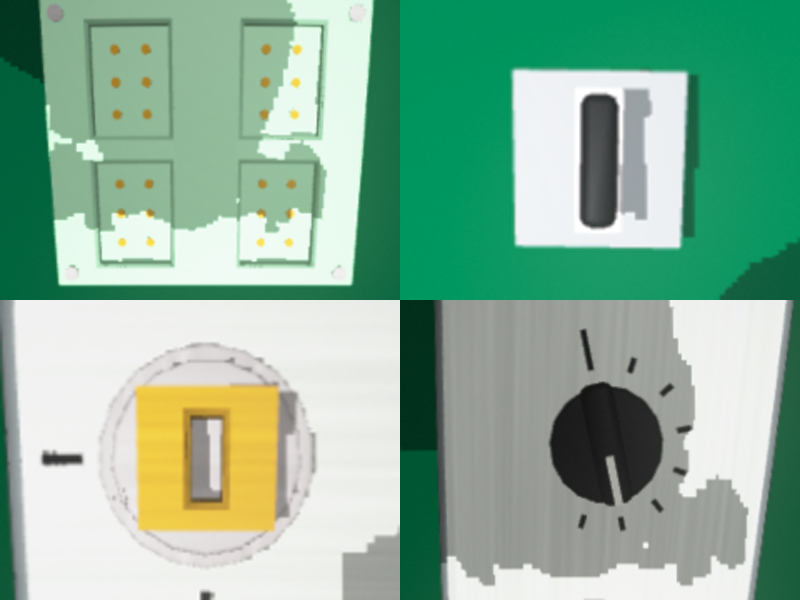

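The composite shows all four pockets with clear dots, the key upright in its holder, the lock slot and the selector. The pocket dot centres in the tile are (131.5,82), (280.5,82), (136,213) and (276,213). The holder and slot centre is (599,159), the lock slot (206,458) and the selector disc (606,444). The pointer is at mark 6. I'll convert these to world.

Run:
```python
from h import *
import pickle,json
d=pickle.load(open("c2.pkl","rb"));e=pickle.load(open("c1.pkl","rb"))
def W(n,pts,off,z):
    u0,v0,s={"jig":(202,0,1.66667),"hold":(242,28,2.5),"lock":(242,27,2.5),"sel":(202,0,1.66667)}[n]
    p=(np.array(pts,float)-off+.5)/s-.5+[u0,v0]; return px2w(d[n],p,z)[:,:2]
P=W("jig",[(131.5,81.8),(280.5,82.3),(135.8,213.3),(276,213.3)],(0,0),.008)
print("pockets",P.round(4)); print(np.linalg.norm(P[0]-P[1]),np.linalg.norm(P[2]-P[3]),np.linalg.norm(P[0]-P[2]),np.linalg.norm(P[1]-P[3]))
v=P[1]+P[3]-P[0]-P[2];jy=np.arctan2(v[1],v[0]);print("jig",P.mean(0),jy)
def quad(Q4,name):
    c=Q4.mean(0);l=[np.linalg.norm(Q4[i]-Q4[(i+1)%4]) for i in range(4)]
    a=[np.arctan2(*(Q4[i]-Q4[j])[::-1]) for i,j in((0,1),(3,2),(0,3),(1,2))];print(name,c.round(4),np.round(l,4),"edges",np.round(a,3))
quad(W("hold",[(513,69),(688,72),(681,247),(515,247)],(400,0),.024),"hold")
quad(W("hold",[(575,88),(623,86),(622,230),(575,232)],(400,0),.024),"hslot")
b=W("hold",[(599,94),(598,228)],(400,0),.060);print("bow",b.mean(0),b[1]-b[0])
quad(W("lock",[(137,387),(278,385),(275,529),(140,530)],(0,300),.095),"lock")
quad(W("lock",[(184,408),(228,408),(227,508),(184,508)],(0,300),.095),"slot")
s=W("sel",[(606,444)],(400,300),.078)[0];print("sel",s)
m=W("sel",[(587,350),(631.5,365.5),(667,389.5),(684,429),(680,471),(657,506),(621.5,523),(582,522)],(400,300),.07)-s
a=np.unwrap(np.arctan2(m[:,1],m[:,0]));print("marks",a.round(3),np.diff(a).round(3),np.linalg.norm(m,axis=1).round(4))
w=W("sel",[(610,457),(619,504)],(400,300),.108);w-=s;print("line",w,np.arctan2(w[1,1]-w[0,1],w[1,0]-w[0,0]))
t=px2w(e["tes"],[(316,186)],.092);print("start top",t)
# modules via all frames
for n in("m0",):print(label(d[n],(.516,-.241)))
for x,y in((.516,-.2407),(.5291,-.3518),(.4073,-.2469),(.4006,-.3317)):print(label(e["mod"],(x,y)))
```

```text
pockets [[ 0.5368 -0.0364]
 [ 0.6145 -0.0324]
 [ 0.5405 -0.1044]
 [ 0.6183 -0.1002]]
0.07776392778531105 0.07786104378042674 0.06807415211127417 0.06786119095757759
jig [ 0.57750499 -0.06836042] 0.05252650204932817
hold [ 0.6484 -0.25  ] [0.0503 0.0499 0.0505 0.0507] edges [-1.638 -1.622  3.073  3.076]
hslot [ 0.6483 -0.2501] [0.0139 0.041  0.0142 0.041 ] edges [-1.583 -1.58   3.082  3.09 ]
bow [ 0.64844738 -0.25003389] [ 0.03284572 -0.00197163]
lock [0.4938 0.1595] [0.0295 0.0297 0.0296 0.0295] edges [-1.608 -1.614  3.092  3.094]
slot [0.4937 0.1591] [0.0093 0.0206 0.0094 0.0206] edges [-1.621 -1.621  3.085  3.089]
sel [0.49900682 0.25465223]
marks [ 1.778  1.247  0.713  0.188 -0.33  -0.856 -1.364 -1.878] [-0.531 -0.533 -0.525 -0.518 -0.525 -0.508 -0.515] [0.0383 0.0333 0.0339 0.0341 0.0343 0.0348 0.0345 0.035 ]
line [[ 0.00122864 -0.00481752]
 [ 0.00470168 -0.02187284]] -1.3699090802127805
start top [[0.50409127 0.34882401 0.092     ]]
(np.float64(0.001772747834161161), array([ 0.51775   , -0.24071692]), np.float64(1.3299315156926421), (22.290178298950195, 16.220054626464844))
(np.float64(0.0019881036747419183), array([ 0.51798792, -0.24072739]), np.float64(1.3306782660623002), (23.673898696899414, 17.94558334350586))
(np.float64(0.001825389940315553), array([ 0.53090875, -0.35155411]), np.float64(1.3530325739363163), (24.187105178833008, 18.194847106933594))
(np.float64(0.0023772292055274412), array([ 0.40967014, -0.24708351]), np.float64(1.296843203887007), (22.347227096557617, 16.726455688476562))
(np.float64(0.0024103461353443653), array([ 0.40287442, -0.33249799]), np.float64(2.001443390077405), (18.6380558013916, 24.790782928466797))
```

Spacings come out right (pockets 77.8 by 68.0, holder 50, barrel 29.6), and the pointer is on mark 6. Next I'll pick and place the first module.

```bash
cat >> h.py <<'E'
PK=[(0.5368,-.0364),(0.6145,-.0324),(0.5405,-.1044),(0.6183,-.1002)]; JY=.0525
def load(xy,pk):
    gripper_to(.8)
    k=look(xy[0],xy[1],.13,np.pi/2); b=label(k,xy,r=.06)
    if b is None: print("no label"); return False
    p=b[1]; ya=b[2]%np.pi; print("mod",p.round(4),round(ya,3),np.round(b[3],1))
    move_to([*p,.09],Q(ya)); move_straight([*p,.031],speed=.1)
    gripper_to(0); o=get_obs(); print("width",round(o["width"],3),"ff",round(float(o["finger_force"]),1))
    move_straight([*p,.11],speed=.25)
    x,y=PK[pk]; Y=Q(np.pi/2+JY)
    move_to([x,y,.11],Y); move_straight([x,y,.055],speed=.15); move_straight([x,y,.040],speed=.05)
    o=get_obs();print("fz",o["wrist_force"].round(1),o["position"].round(4))
    gripper_to(.65); move_straight([x,y,.13],speed=.25)
    k=look(x,y,.15,np.pi/2+JY); b=label(k,(x,y),zt=.041)
    if b: print("placed err mm",((b[1]-PK[pk])*1000).round(1),"ang",round(b[2]%np.pi-np.pi/2-JY,3),np.round(b[3],1))
    else: print("placed: none")
    print("clock",get_obs()["clock"]); return True
E
python3 - <<'E'
from h import *
load((.518,-.2407),0)
E
```

```text
mod [ 0.5177 -0.2407] 1.327 [22.4 16.2]
width 0.316 ff 59.8
fz [-0.8  1.2  0.3] [ 0.5367 -0.0364  0.0398]
placed: none
clock 23.3
```

Run:
```python
from h import *
k=read_camera("wrist");cv2.imwrite("pics/p1.png",cv2.resize(k["frame"][0:220,200:500],None,fx=2,fy=2))
import pickle;pickle.dump(k,open("k.pkl","wb"))
hsv=cv2.cvtColor(k["frame"],cv2.COLOR_BGR2HSV)
u,v=w2px(k,[[*PK[0],.041]])[0].astype(int);print(u,v,hsv[v,u],hsv[v-5,u+5])
```

```text
323 89 [ 99  18 100] [100  15 101]
```

View pics/p1.png

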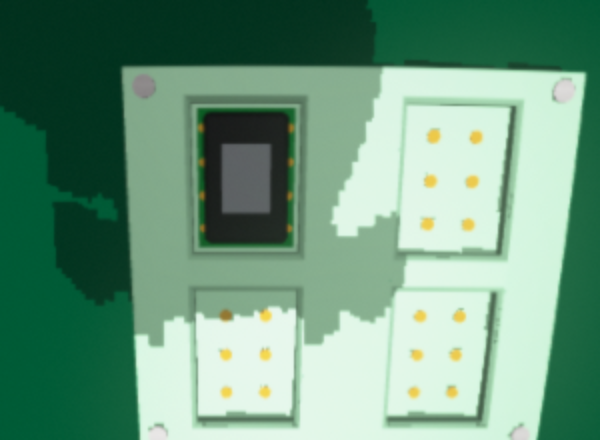

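Module 1 sits squarely in its pocket, with the label at (246,178). I'll fix the detector to include nested contours and load the rest.

```bash
sed -i 's/RETR_EXTERNAL/RETR_LIST/' h.py
python3 - <<'E'
from h import *
for xy,p in(((.5309,-.3516),1),((.4097,-.2471),2),((.4029,-.3325),3)):
    if not load(xy,p): break
k=look(.5775,-.068,.2,np.pi/2+JY)
for p in PK:
    b=label(k,p,zt=.041);print(None if b is None else ((b[1]-p)*1000).round(1))
cv2.imwrite("pics/p2.png",cv2.resize(k["frame"][0:220,180:480],None,fx=2,fy=2))
E
```

```text
mod [ 0.519  -0.3291] 1.356 [22.4 16.5]
width 0.316 ff 59.8
fz [-0.2 -0.2 -0.4] [ 0.6144 -0.0324  0.0398]
placed err mm [-0.2  0.3] ang -0.008 [15.7 21.7]
clock 31.225
mod [ 0.4095 -0.2473] 1.279 [22.4 16.3]
width 0.309 ff 59.8
fz [-0.5 -1.1  0. ] [ 0.5404 -0.1044  0.0398]
placed err mm [-0.5  0.3] ang 0.001 [15.4 21.6]
clock 38.625
mod [ 0.4028 -0.3323] 2.0 [16.4 22.5]
width 0.312 ff 60.1
fz [ 0.2 -0.3  0.3] [ 0.6182 -0.1001  0.0398]
placed err mm [-0.4  0.3] ang 0.011 [16.3 21.7]
clock 46.3167
[-0.5  0.1]
None
None
None
```

View pics/p2.png

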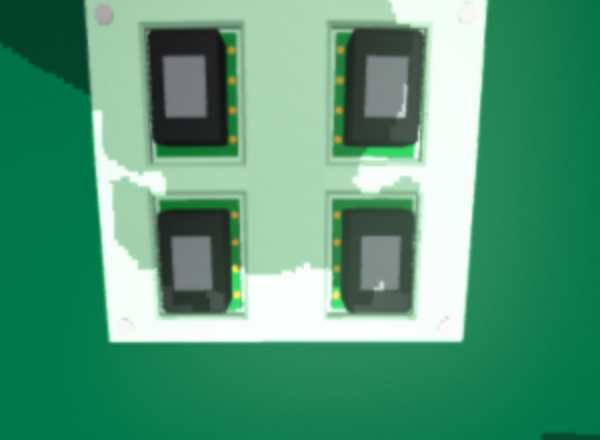

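All four modules are seated squarely: labels at (185,85), (388,85), (190,262) and (380,262), all flat. One had been knocked aside before its pick and was handled. Next is the key.

```bash
cat >> h.py <<'E'
HO=np.array([.6484,-.2500]); HY=-.06; LK=np.array([.4938,.1593]); LY=-.051; SE=np.array([.4990,.2547]); GK=.042
def down(xy,z0,z1,ori=None,step=.003,fmax=15):
    z=z0
    while z>z1+1e-6:
        z=max(z-step,z1); move_straight([*xy,z],ori,speed=.04); f=get_obs()["wrist_force"]
        if np.linalg.norm(f)>fmax: print("force",f.round(1),"at",z); return z
    return z
E
python3 - <<'E'
from h import *
gripper_to(.5)
q=Q(np.pi+HY); move_to([*HO,.12],q); move_straight([*HO,.006+GK],speed=.1); gripper_to(0)
o=get_obs();print("w",o["width"],o["finger_force"])
move_straight([*HO,.20],speed=.15)
q=Q(np.pi+LY); move_to([*LK,.20],q); move_straight([*LK,.095+GK+.003],speed=.1); wait(.3)
f0=get_obs()["wrist_force"];print(f0.round(2))
z=down(LK,.095+GK+.003,.077+GK+.0005)
o=get_obs();print(z,o["position"].round(4),o["wrist_force"].round(2),o["moment"].round(2),o["clock"])
E
```

```text
w 0.10811715339191112 58.86065125465393
[ 0.31 -0.15 -0.87]
0.1195 [0.494  0.1594 0.1196] [-0.9   0.45  2.48] [0.01 0.02 0.07] 55.5583
```

Fully in with low force. Turning the key.

Run:
```python
from h import *
for a in np.r_[np.arange(.2,1.5,.2),1.5,1.58,1.64,1.68,1.72]:
    move_to([*LK,.077+GK+.0005],Q(np.pi+LY-a)); o=get_obs(); print(round(a,2),o["wrist_force"].round(1),o["moment"].round(2))
    if abs(o["moment"][2])>1.0: break
wait(.4); gripper_to(.35); wait(.3)
move_straight([*LK,.20],speed=.2)
k=look(*LK,.17,np.pi/2); u,v=w2px(k,[[*LK,.12]])[0].astype(int); v0=max(v-75,0)
cv2.imwrite("pics/p3.png",cv2.resize(k["frame"][v0:v0+150,u-100:u+100],None,fx=3,fy=3)); print(u-100,v0,get_obs()["clock"])
```

```text
0.2 [-0.6 -2.   5. ] [-0.56  0.17 -0.05]
0.4 [-0.8 -2.7  5.4] [-0.57  0.23 -0.05]
0.6 [-0.7 -2.6  4.5] [-0.53  0.2   0.02]
0.8 [-0.7 -1.7  5. ] [-0.47  0.19 -0.01]
1.0 [-0.1 -1.7  3.4] [-0.44  0.09  0.03]
1.2 [-0.2 -0.7  5. ] [-0.32  0.1  -0.01]
1.4 [-0.6 -1.3  4.7] [-0.3   0.02 -0.  ]
1.5 [ 0.3 -2.2  5.1] [-0.2  -0.01 -0.04]
1.58 [ 0.2 -0.9  5.1] [-0.21 -0.03 -0.05]
1.64 [-0.1 -1.1  5.2] [-0.27 -0.07 -0.05]
1.68 [ 1.1 -0.   3.8] [-0.23 -0.05 -0.03]
1.72 [ 0.3 -0.4  4.7] [-0.24 -0.13 -0.05]
223 14 61.35
```

View pics/p3.png

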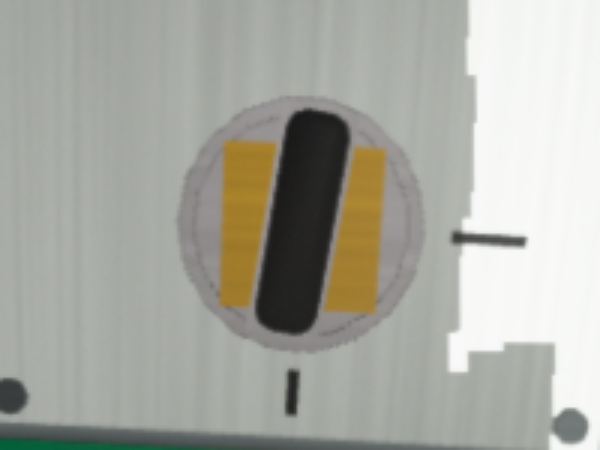

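The barrel is square again with the key across it, at its stop. Next, the selector: two clicks counterclockwise to 4.

Run:
```python
from h import *
y0=np.pi-1.367; gripper_to(.4)
move_to([*SE,.16],Q(y0)); down(SE,.105,.101); gripper_to(0); o=get_obs();print("w",o["width"],o["moment"].round(2))
for a in(.3,.6,.9,1.047,1.06): move_to([*SE,.101],Q(y0+a)); o=get_obs();print(a,o["wrist_force"].round(1),o["moment"].round(2))
wait(.2); gripper_to(.4); move_straight([*SE,.2],speed=.2); wait(.5)
k=look(*SE,.19,np.pi/2); u,v=w2px(k,[[*SE,.09]])[0].astype(int); v0=max(v-75,0)
cv2.imwrite("pics/p4.png",cv2.resize(k["frame"][v0:v0+150,u-100:u+100],None,fx=3,fy=3)); print(get_obs()["clock"])
```

```text
w 0.12695066556925297 [-0.07  0.22  0.02]
0.3 [-2.5 -0.8  6.2] [-0.18  0.46  0.  ]
0.6 [-3.2 -1.8  6.1] [-0.47  0.74 -0.14]
0.9 [-4.6 -3.6  7.9] [-0.84  1.01  0.01]
1.047 [-5.2 -4.6  8.7] [-0.94  1.07 -0.01]
1.06 [-5.  -4.8  8.8] [-0.98  1.05 -0.08]
69.2667
```

View pics/p4.png

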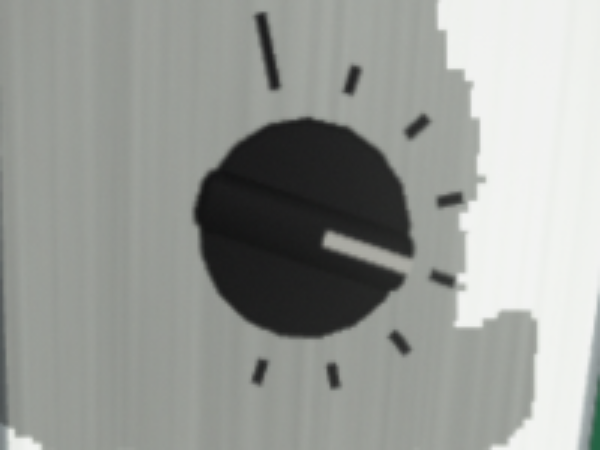

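The pointer is on short mark 4 of 7, at (408,265). Next I'll press start, then return the key.

Run:
```python
from h import *
B=np.array([.5041,.3494]); gripper_to(0); q=Q(np.pi/2)
move_to([*B,.14],q); move_straight([*B,.113],speed=.08); wait(.3); f0=get_obs()["wrist_force"][2]
for z in np.arange(.112,.1035,-.001):
    move_straight([*B,z],speed=.03); wait(.05); o=get_obs(); f=o["wrist_force"][2]-f0; print(round(z,4),o["position"][2].round(4),round(f,2))
    if f>9: break
wait(.2); move_straight([*B,.16],speed=.1); print(get_obs()["clock"])
```

```text
0.112 0.112 -0.72
0.111 0.111 -0.1
0.11 0.1101 1.26
0.109 0.1091 1.65
0.108 0.1081 2.08
0.107 0.1071 3.46
0.106 0.106 3.57
0.105 0.105 3.75
0.104 0.1046 12.54
74.8583
```

Start bottomed out at about 12 N. Returning the key.

Run:
```python
from h import *
z=.077+GK+.0005; gripper_to(.4)
move_to([*LK,.19],Q(np.pi+LY-1.69)); down(LK,.13,z); gripper_to(0); o=get_obs();print("w",o["width"],o["moment"].round(2))
for a in (1.4,1.1,.8,.5,.2,0,-.06,-.11,-.13):
    move_to([*LK,z],Q(np.pi+LY-a)); o=get_obs()
print(o["wrist_force"].round(1),o["moment"].round(2))
wait(.3); move_to([*LK,z],Q(np.pi+LY)); wait(.2)
move_straight([*LK,z+.03],speed=.05); o=get_obs();print("w",o["width"],o["wrist_force"].round(1))
k=read_camera("wrist");
move_straight([*LK,.20],speed=.15)
move_to([*HO,.20],Q(np.pi+HY)); move_straight([*HO,.024+GK+.004],speed=.1); wait(.3); print(get_obs()["wrist_force"].round(1))
zz=down(HO,.024+GK+.004,.006+GK+.0008); o=get_obs(); print(zz,o["position"].round(4),o["wrist_force"].round(1))
gripper_to(.4); move_straight([*HO,.17],speed=.15)
ks=[look(*HO,.16,np.pi+HY),look(*LK,.16,np.pi+LY),look(.5775,-.068,.2,np.pi/2+JY)]
t=[]
for k,X in zip(ks,([*HO,.04],[*LK,.095],[.5775,-.068,.03])):
    u,v=w2px(k,[X])[0].astype(int); v0=max(v-100,0); t.append(k["frame"][v0:v0+200,u-130:u+130])
c=read_camera("top"); t.append(cv2.resize(c["frame"][120:300,225:485],(260,200)))
im=np.vstack([np.hstack(t[:2]),np.hstack(t[2:])]); cv2.imwrite("pics/p5.png",cv2.resize(im,None,fx=1.5,fy=1.5)); print(get_obs()["clock"])
```

```text
w 0.1087516242879199 [-0.1   0.07  0.02]
[-0.8 -2.2  6.3] [-0.5   0.24  0.05]
w 0.10327008204683608 [ 0.5  0.5 -0.5]
[-0.5  0.   0.4]
0.0488 [ 0.6483 -0.25    0.0488] [-0.7  0.5 -0.9]
94.95
```

View pics/p5.png

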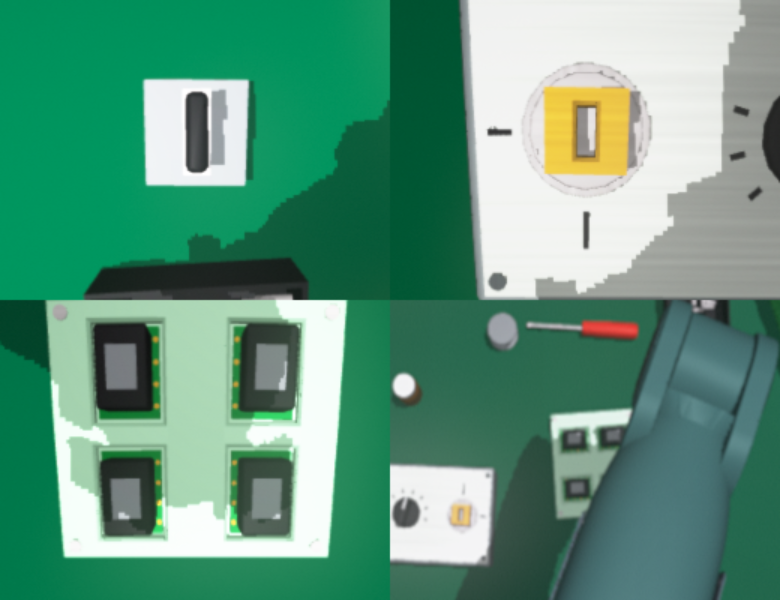

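The key is upright in its holder at (197,132) and the barrel is back at off. All four modules are seated, the bystanders are where they were, and the robot is clear.

Run:
```python
from workcell import *
wait(.5); print(finish_job())
```

```text
the job is handed in; nothing more can be done
None
```

I handed the job in at about 95 s: four modules are seated in the jig, the selector is on 4, start was pressed, and the key is back upright in its holder with the switch off; no verdict was returned.

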